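# Tip the cooling cubes out of the bail-handled pail

## Task

Carry the small blue pail by its bail handle to the left long side (as the robot sees it) of the roasting tin and lean it over, still full, so that it rests by itself with its mouth on that long edge. Then let go of the handle, take the pail by its bottom rim and raise the bottom until all four steel cubes have tipped out into the tin, and finally leave the empty pail leaning on the same edge again, mouth over the tin, to drip. Leave the pepper mill, jam jar and small orange-red tin alone.

Things in the scene. Friction and masses are not known exactly. Their poses are not given: they have to be found in the camera images.
- pail: Open blue sheet-metal pail, 0.3 kg (varies), origin under its centre, z towards the mouth, 115 mm high; same after half a turn. Outer size along x 80 mm at the bottom widening to 116 mm at the mouth, along y 116 mm; walls 4 mm, floor top z = 7 mm. Pours over its sloping x sides; stays over when tipped past 52 degrees. Cubes stay in at 65 degrees, slide out well beyond 90, all out by 130.
- pail_rim: Bottom rim, fixed to the pail, same origin and axes: non-slip, black rubber-coated plate 124 (x) x 116 (y) x 7 mm, z = 0 to 7 mm, projecting 22 mm past the body's bottom along +x and -x. With the pail leaning, its upper edge (away from the tin) can be pinched across the 7 mm, fingers pointing along the plate to the pail's axis, one finger between plate and body.
- bail: Bail handle: wire hoop 128 mm wide, origin on its hinge axis, which lies along the pail's y at x = 0, z = 100 mm; its z points from the hinge to the wooden grip. Swings freely to stops 0.6 rad either side of the pail's z and falls to one when let go; pulled on beyond a stop it tips the pail.
- bail_grip (a point): Centre of the bail's round wooden grip, 12 mm thick and 76 mm long along the pail's y, 85 mm from the hinge axis.
- pail_mouth (a point): Centre of the pail's mouth, 115 mm above the pail's origin.
- cube0: one of four loose steel cooling cubes, 26 mm, about 40 g, origin at the centre of its underside as built; at the start all four lie on the floor of the pail
- cube1: one of four loose steel cooling cubes, 26 mm, about 40 g, origin at the centre of its underside as built; at the start all four lie on the floor of the pail
- cube2: one of four loose steel cooling cubes, 26 mm, about 40 g, origin at the centre of its underside as built; at the start all four lie on the floor of the pail
- cube3: one of four loose steel cooling cubes, 26 mm, about 40 g, origin at the centre of its underside as built; at the start all four lie on the floor of the pail
- roasting_tin: Brown roasting tin, does not move, 221 (x) x 301 (y) x 51 mm, origin under its centre. Long walls: outer faces at x = +-104 mm, 12 mm thick, 50 mm high. Floor 4 mm thick. Its +x side (left) is where the pail leans: stood with its y along that edge and its rim 60 to 80 mm from the wall's outer face, then tipped, the pail rests on the edge at 60 to 65 degrees.
- pepper_mill: Wooden pepper mill 58 mm thick, 150 mm tall, origin under its centre; leave it alone.
- jam_jar: Jam jar with green lid, 62 mm thick, 86 mm tall, origin under its centre; leave it alone.
- spice_tin: Small orange-red tin with pale lid, 35 x 61 mm, 98 mm tall, origin under its centre; leave it alone.

How it is judged:
By the outcome, as a careful person would: the job done as asked, in the order asked, and still so for the second after the job is handed in, with the robot touching nothing.
It also fails if it takes over 72 s, if anything falls off the work surface, if the arm or the gripper's body presses on something with over 40 N, if the wrist force passes 120 N, or if a joint passes its speed limit or range.

## Robot

A 7-joint arm with a two-finger parallel gripper is mounted at the origin on a cart in front of the work surface, level with it; the furniture and walls round the work are solid. World frame = base frame: x ahead of the robot, y to its left, z up, the work surface at z = 0. Lengths are in m, angles in rad, forces in N, time in s.
With the tool pointing down it reaches from about 0.425 to 1.025 m from the base axis. Payload 9.4 kg.
Tool frame: the origin (TCP) lies midway between the tips of the shut fingers; the grasp point (between the pads) lies robot.tcp_to_grasp behind it (robot.tcp_to_grasp is the distance from the TCP to the grasp point, in m); z points along the fingers, y is the line along which they close (so a half turn about z gives the same grasp; the last joint's range is limited). The gripper opens to 85 mm and grips with 20 to 120 N. Pads are 22 mm wide; open, the fingers measure 114 mm over their backs; the gripper's body (76 mm by 85 mm) begins 54 mm behind the grasp point. The pads swing forward as they close: fully open they stand 13 mm farther back than shut.
Start: joints at [-1.266, 0.599, -0.003, 1.599, 0.002, 0.943, -0.08], TCP at [0.27, 0.673, 0.194] pointing down, gripper open.
Joint ranges: [-2.57, 2.57], [-0.35, 1.97], [-1.29, 1.29], [0.11, 2.56], [-1.05, 4.19], [0.11, 1.86], [-2.63, 2.63]. Speed limits (rad/s): [2.22, 2.22, 3.01, 3.01, 3.14, 3.14, 3.14].

## Interface

Orientations are given as [roll, pitch, yaw] about the fixed x, y, z axes, in that order (R = Rz(yaw) Ry(pitch) Rx(roll)).
In Python, from plant import telemetry, camera, camera_params, hand_in, robot gives the robot as it stands.
- The arm moves only by the tool step_arm, never from a script. Its argument "targets" is a list of rows, each a list of 3 entries, a list of its own where there are three numbers: the opening, from -1 (shut) to 1 (fully open), then the shift along the tool's x, y, z each as a share of 15 cm, from -1 to 1, then the turn, a rotation vector about the tool's x, y, z each as a share of 180 degrees, from -1 to 1. A call has 1 to 20 rows; each row is the pose to reach, as a shift and turn from the pose commanded when the call began, along the tool's axes at that moment, turning the shorter way round; what a row does not reach only later rows make up. A row lasts 1/8 s, in which the tool goes at most 62.5 mm and 10.7 degrees, less where a joint would pass 70% of its speed; a pose out of reach is approached as far as the arm can. A call with a number of a shift or a turn outside -1 to 1 is refused whole. A call with a gripper value outside its range is refused whole. The fingers move at their own pace and stop on an object; "force" is the grip in N (left out, the last holds). Time passes only in rows, so rows that repeat a pose let the fingers close. It gives the time, the measured TCP pose, the force, the opening and the grip force at its end, in the units of the state.
- telemetry.get_obs(): the state, without advancing time (a new reading comes with each control period).
- camera(name): name is "side" or "top"; returns (picture, depth): 480x640x3 uint8, red, green, blue; 480x640 float32, m along the optical axis (not along the pixel's ray), 0 where there is no reading.
- camera_params(name): a dict with "mtx" (3x3 intrinsics, pixels), "rvec" (rotation vector, rad) and "tvec" (3), from world to camera coordinates, as OpenCV has them. Camera axes: x right, y down, z forward; pixel columns grow to the right and rows downward; lengths in m; the calibration is good to about 2 mm. A picture is of the moment at which its call begins. camera_params takes no time and is no camera call.
- hand_in(): hands the job in; it is judged then, once.
The state is a dict: "t": time; "joints": joint angles; "joint_vel": joint speeds; "joint_efforts": joint torques, N m; "eef_pos": TCP position; "tool_rot": TCP orientation; "wrist_force": force on the tool from outside, world axes, zero at the start; "ft_torque": the same for the moment, N m; "gripper_width": finger opening in m; "finger_force": force on a finger pad.
Only numpy, scipy, OpenCV 4.12 (cv2) and the standard library are available. Lean on these libraries where they do the work, as an engineer would, in place of code of your own. Each camera call takes 0.05 s, during which the arm holds its last target. There are 200 camera calls.

## Working session

There is one attempt and no reset: what is moved stays moved. The work goes in short steps, Python scripts to look and compute and a tool call to move; the robot and the scene stay as the last step left them, time stands still between calls to the robot, and variables do not carry over. Pictures are saved under pics/ and viewed, at most 10 in all, crops included, and the job is handed in when it is done.

Besides the shell and the picture viewer there is one more tool, called after "Call:" by a JSON object that holds its "api" and its "payload", one argument or row to a line. step_arm: Moves the arm, as the interface text tells. Its arguments: {"type":"object","properties":{"targets":{"type":"array","items":{"type":"array"}},"force":{"type":"number"}},"required":["targets"]}

```bash
mkdir -p pics; ls; cat > h.py <<'E'
import numpy as np, cv2
from scipy.spatial.transform import Rotation as R
from plant import telemetry, camera, camera_params, hand_in, robot
def snap(n):
    im,d=camera(n); p=camera_params(n); np.savez(f'last_{n}.npz',im=im,d=d,mtx=p['mtx'],rvec=p['rvec'],tvec=p['tvec']); return im,d
def load(n): return np.load(f'last_{n}.npz')
def world(n):
    L=load(n); d=L['d']; v,u=np.mgrid[:480,:640]; K=L['mtx']
    c=np.stack([(u-K[0,2])/K[0,0]*d,(v-K[1,2])/K[1,1]*d,d],-1)
    Rm=cv2.Rodrigues(L['rvec'])[0]; W=(c-L['tvec'].reshape(3))@Rm
    W[d==0]=np.nan; return W
def save(f,im): cv2.imwrite('pics/'+f,im[...,::-1])
E
python3 - <<'E'
from h import *
for n in('top','side'):
    im,d=snap(n); save(n+'0.png',im)
print(robot, vars(robot) if hasattr(robot,'__dict__') else '')
print(telemetry.get_obs())
for n in('top','side'):
    p=camera_params(n);Rm=cv2.Rodrigues(np.array(p['rvec']))[0];print(n,-Rm.T@np.array(p['tvec']).reshape(3),Rm[2])
E
```

```text
pics
<Robot object at 0x7fa516b881a0> {}
{'t': 0.1, 'joints': array([-1.26573778,  0.60006974, -0.00255721,  1.60002397,  0.00178802,
        0.94287457, -0.07980825]), 'joint_vel': array([ 2.72935919e-03, -2.32859801e-03,  2.37882622e-04, -2.54410353e-04,
       -9.23036229e-05,  6.90332154e-04,  3.83838091e-04]), 'joint_efforts': array([ 6.24730441e-03, -7.77995539e+01,  1.57017700e+00, -2.58629251e+01,
        1.26269765e-02,  5.51962032e-03, -3.29842180e-05]), 'eef_pos': array([0.26993595, 0.67238828, 0.1929946 ]), 'tool_rot': array([-3.14022379e+00,  1.10940291e-04,  2.75988878e+00]), 'wrist_force': array([ 0.27043942, -0.45823673,  0.38036485]), 'ft_torque': array([-0.00165463, -0.00830333, -0.02696303]), 'finger_force': 0.0, 'gripper_width': 0.08535277115721059}
top [0.4971865  0.13524975 1.24187074] [ 0.08676346  0.02618929 -0.99588464]
side [ 1.03613877 -0.41669274  0.83606358] [-0.41223367  0.57163432 -0.70943471]
```

```bash
sleep 1; ls pics
```

```text
side0.png
top0.png
```

View pics/top0.png

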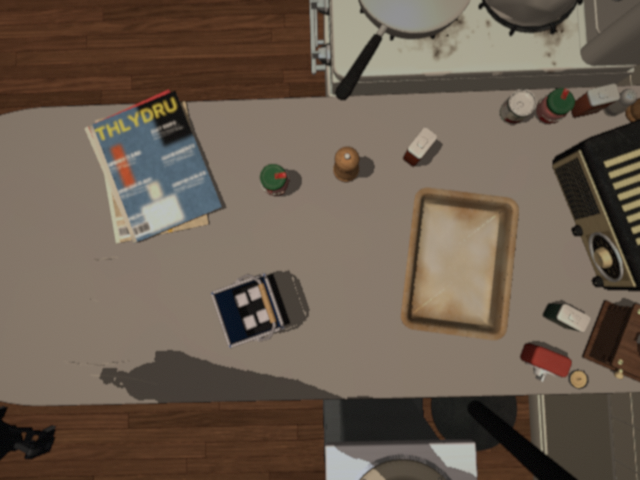

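View pics/side0.png

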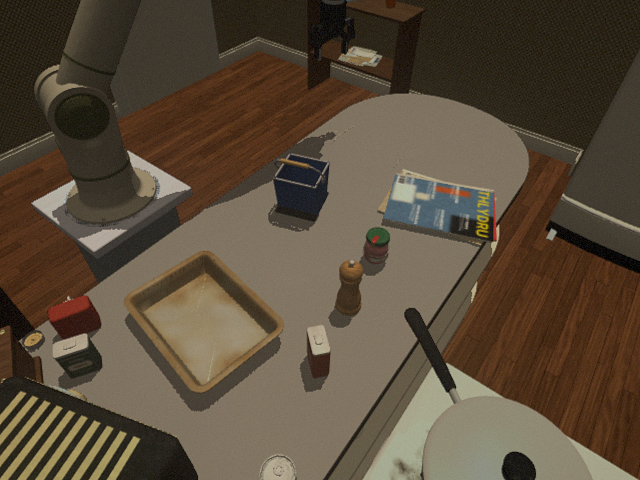

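```bash
python3 - <<'E'
from h import *
print([a for a in dir(robot) if a[0]!='_'], robot.tcp_to_grasp)
W=world('top'); im=load('top')['im']; hsv=cv2.cvtColor(im,cv2.COLOR_RGB2HSV)
np.set_printoptions(precision=3,suppress=True)
b=(hsv[...,0]>95)&(hsv[...,0]<130)&(hsv[...,1]>110)
n,l,s,c=cv2.connectedComponentsWithStats(b.astype(np.uint8))
for i in range(1,n):
    if s[i,4]>60: P=W[l==i]; print(s[i],np.nanmin(P,0),np.nanmax(P,0))
E
```

```text
['MotionError', 'tcp_to_grasp'] 0.0187
[216 289  32  53 815] [0.384 0.322 0.002] [0.488 0.369 0.106]
```

The top view shows the pail near (252,310), with its bail lying right at about (270,300). The tin is centred near (460,263), and the jar, mill and spice tin sit at (272,178), (347,163) and (420,147).

```bash
python3 - <<'E'
from h import *
np.set_printoptions(precision=3,suppress=True)
W=world('top'); im=load('top')['im']
def rect(P): 
    r=cv2.minAreaRect(P[:,:2].astype(np.float32)); return np.array(r[0]),np.array(r[1]),r[2]
v,u=np.mgrid[:480,:640]
m=(u>390)&(u<530)&(v>175)&(v<350)&(W[...,2]>.042)&(W[...,2]<.06)&(W[...,1]>-.2)
print('tin',rect(W[m]),m.sum(), np.nanmedian(W[m],0))
m=(u>200)&(u<310)&(v>260)&(v<360)&(W[...,2]>.105)&(W[...,2]<.125)
print('mouth',rect(W[m]),m.sum())
m=(u>200)&(u<310)&(v>260)&(v<360)&(W[...,2]>.135)
P=W[m];print('bail',rect(P),m.sum(),P.mean(0),P.max(0),P.min(0))
for n,a in dict(jar=(240,150,300,200),mill=(325,140,365,185),spice=(398,120,440,170)).items():
    s=W[a[1]:a[3],a[0]:a[2]].reshape(-1,3); s=s[s[:,2]>.03]; print(n,s.min(0),s.max(0))
s=W[240:280,440:480].reshape(-1,3);print('floor',np.nanmedian(s,0))
big=cv2.resize(im[255:355,190:320],None,fx=6,fy=6,interpolation=cv2.INTER_CUBIC); save('pail.png',big)
E
```

```text
tin (array([ 0.532, -0.124]), array([0.202, 0.302]), 81.033447265625) 2139 [ 0.516 -0.057  0.049]
mouth (array([0.447, 0.305]), array([0.133, 0.118]), 18.060283660888672) 790
bail (array([0.458, 0.269]), array([0.132, 0.033]), 17.769229888916016) 367 [0.46  0.262 0.17 ] [0.517 0.304 0.18 ] [0.391 0.244 0.137]
jar [0.687 0.221 0.03 ] [0.746 0.283 0.092]
mill [0.718 0.071 0.03 ] [0.767 0.123 0.156]
spice [ 0.746 -0.088  0.03 ] [ 0.809 -0.029  0.104]
floor [ 0.538 -0.144  0.001]
```

View pics/pail.png

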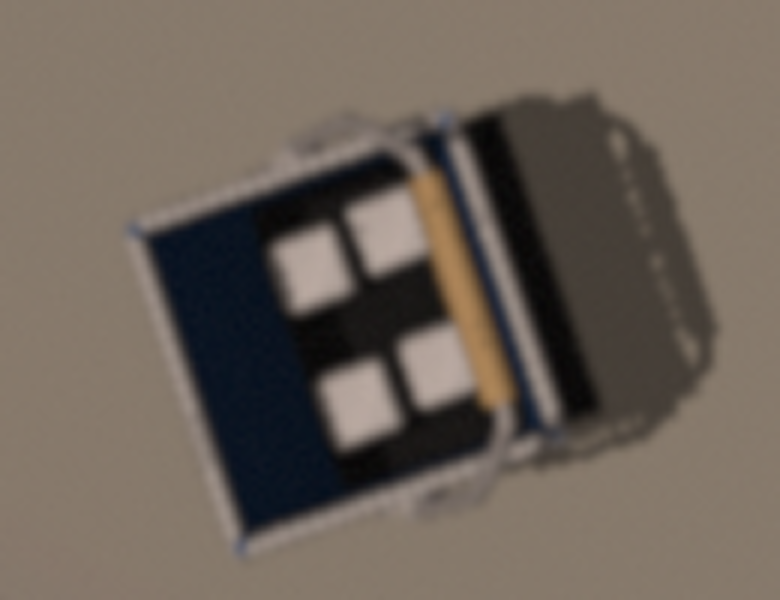

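The crop shows the mouth corners at (135,232), (445,120), (555,425) and (240,545). The grip runs from (427,175) to (497,405), and all four cubes are inside.

```bash
cat >> h.py <<'E'
def pix(n,u,v,z):
    L=load(n);K=L['mtx'];Rm=cv2.Rodrigues(L['rvec'])[0];t=L['tvec'].reshape(3)
    r=Rm.T@np.linalg.inv(K)@np.array([u,v,1.]);c=-Rm.T@t
    return c+r*(z-c[2])/r[2]
E
python3 - <<'E'
from h import *
np.set_printoptions(precision=4,suppress=True)
f=lambda x,y,z:pix('top',190+(x+.5)/6-.5,255+(y+.5)/6-.5,z)
C=np.array([f(*p,.115) for p in((135,232),(445,120),(555,425),(240,545))]);print(C,C.mean(0))
e=lambda d:np.degrees(np.arctan2(d[1],d[0]))
print('y-axis ang',e(C[0]-C[3]),e(C[1]-C[2]),'x',e(C[1]-C[0]),e(C[2]-C[3]))
g=np.array([f(427,175,.176),f(497,405,.176)]);print(g,g.mean(0),e(g[0]-g[1]),np.linalg.norm(g[0]-g[1]))
W=world('top');print(W[303,265:270])
print('rim right edge',f(500,110,.007),f(598,410,.007))
# tin left wall: line fit of top-edge outer points
v,u=np.mgrid[:480,:640]
m=(u>390)&(u<440)&(v>175)&(v<350)&(W[...,2]>.042)&(W[...,2]<.06)
P=W[m];xs=np.arange(.41,.66,.02)
Q=np.array([[x,P[abs(P[:,0]-x)<.01][:,1].max()] for x in xs]);k=np.polyfit(*Q.T,1);print(Q.T,k,np.degrees(np.arctan(k[0])))
o=telemetry.get_obs();print(R.from_euler('xyz',o['tool_rot']).as_matrix())
E
```

```text
[[0.4816 0.3744 0.115 ]
 [0.5157 0.2705 0.115 ]
 [0.4145 0.2361 0.115 ]
 [0.3781 0.3409 0.115 ]] [0.4475 0.3055 0.115 ]
y-axis ang 17.95647048881048 18.73872547488426 x -71.79848377236735 -70.82780092683163
[[0.4977 0.2691 0.176 ]
 [0.4256 0.2486 0.176 ]] [0.4617 0.2589 0.176 ] 15.886498837925144 0.0748990546605693
[[0.4615 0.2616 0.1782]
 [0.4615 0.2598 0.177 ]
 [0.4613 0.2584 0.1733]
 [0.4613 0.2564 0.1744]
 [0.4612 0.2545 0.1741]]
rim right edge [0.5206 0.2633 0.007 ] [0.4116 0.2301 0.007 ]
[[ 0.41    0.43    0.45    0.47    0.49    0.51    0.53    0.55    0.57
   0.59    0.61    0.63    0.65  ]
 [-0.0064 -0.0062 -0.009  -0.012  -0.0148 -0.0172 -0.0206 -0.0235 -0.0264
  -0.0293 -0.0344 -0.0368 -0.0405]] [-0.1485  0.0574] -8.44668263306327
[[-0.928   0.3725 -0.0004]
 [ 0.3725  0.928  -0.0013]
 [-0.0001 -0.0014 -1.    ]]
```

```bash
cat >> h.py <<'E'
np.set_printoptions(precision=3,suppress=True)
def Rdown(yang): # tool z down, tool y at world angle yang(deg)
    a=np.radians(yang);y=np.array([np.cos(a),np.sin(a),0]);z=np.array([0,0,-1.]);return np.stack([np.cross(y,z),y,z],1)
def rel(p,Rt,p0=None,R0=None):
    if p0 is None:
        o=telemetry.get_obs();p0=o['eef_pos'];R0=R.from_euler('xyz',o['tool_rot']).as_matrix()
    d=R0.T@(np.array(p)-p0)/.15; r=R.from_matrix(R0.T@Rt).as_rotvec()/np.pi
    print(np.round(d,3).tolist(),np.round(r,4).tolist()); return d,r
E
python3 - <<'E'
from h import *
o=telemetry.get_obs();R0=R.from_euler('xyz',o['tool_rot']).as_matrix()
rel((.462,.259,.24),Rdown(108))
E
```

```text
[-2.215, -2.081, -0.31] [-0.0004, -0.0001, -0.2215]
```

Call:
{"api": "step_arm", "payload": {
  "targets": [
    [1,[-0.37,-0.35,-0.1],[0,0,0]],
    [1,[-0.74,-0.69,-0.2],[0,0,0]],
    [1,[-1,-0.94,-0.3],[0,0,0]],
    [1,[-1,-0.94,-0.3],[0,0,0]]
  ],
  "force": 60
}}

```text
t: 0.6
eef_pos: [0.3591, 0.4824, 0.2396]
tool_rot: [-3.141, 0.001, 2.756]
wrist_force: [0.5, 0.1, 0.1]
gripper_width: 0.0857
finger_force: 0.0
```

Call:
{"api": "step_arm", "payload": {
  "targets": [
    [1,[-0.37,-0.35,0],[0,0,-0.05]],
    [1,[-0.74,-0.69,0],[0,0,-0.1]],
    [1,[-1,-0.94,0],[0,0,-0.16]],
    [1,[-1,-0.94,0],[0,0,-0.22]],
    [1,[-1,-0.94,0],[0,0,-0.22]]
  ]
}}

```text
t: 1.23
eef_pos: [0.4441, 0.2982, 0.2387]
tool_rot: [3.142, -0.0, -2.835]
wrist_force: [0.5, 1.1, -0.0]
gripper_width: 0.0857
finger_force: 0.0
```

```bash
python3 - <<'E'
from h import *
rel((.462,.259,.15),Rdown(108)); o=telemetry.get_obs();print(o['joints'],o['t'])
E
```

```text
[-0.035, -0.285, 0.591] [0.0, -0.0001, -0.0025]
[-0.591  0.323 -0.139  1.976  0.059  0.846  1.115] 1.225
```

Call:
{"api": "step_arm", "payload": {
  "targets": [
    [0.3,[-0.035,-0.285,0.15],[0,0,0]],
    [0.3,[-0.035,-0.285,0.4],[0,0,0]],
    [0.3,[-0.035,-0.285,0.59],[0,0,0]],
    [0.3,[-0.035,-0.285,0.59],[0,0,0]],
    [-1,[-0.035,-0.285,0.59],[0,0,0]],
    [-1,[-0.035,-0.285,0.59],[0,0,0]],
    [-1,[-0.035,-0.285,0.59],[0,0,0]],
    [-1,[-0.035,-0.285,0.59],[0,0,0]],
    [-1,[-0.035,-0.285,0.59],[0,0,0]]
  ]
}}

```text
t: 2.35
eef_pos: [0.4616, 0.2602, 0.1505]
tool_rot: [3.142, 0.0, -2.832]
wrist_force: [-0.2, -0.2, 0.3]
gripper_width: -0.0001
finger_force: 0.0
```

```bash
python3 - <<'E'
from h import *
n=np.array([.147,.989,0]);t=np.array([.989,-.147,0])
o=telemetry.get_obs();print(o['gripper_width'],o['eef_pos'],o['joints'])
p=.53*t+.1915*n; print('pail target',p)
# grip above pail at bail 0.6 toward tin
g=p-.048*n; print(g)
rel((*g[:2],.2),Rdown(81.4))
E
```

```text
-6.0871939902174815e-05 [0.462 0.26  0.151] [-0.534  0.428 -0.118  2.083  0.083  0.634  1.172]
pail target [0.552 0.111 0.   ]
[0.545 0.064 0.   ]
[-0.134, -1.415, -0.33] [0.0, 0.0001, 0.1462]
```

```bash
python3 - <<'E'
from h import *
im,d=snap('side');im2,d=snap('top')
a=cv2.resize(im[110:230,230:370],(700,600));b=cv2.resize(im2[255:355,200:320],None,fx=6,fy=6);save('g1.png',a)
m=(b is None); W=world('top');print(W[303,255:275])
W=world('side'); hsv=cv2.cvtColor(im,cv2.COLOR_RGB2HSV); m=(hsv[...,0]>10)&(hsv[...,0]<22)&(hsv[...,1]>100)&(W[...,2]>.12)&(W[...,2]<.22)&(abs(W[...,0]-.45)<.1)&(abs(W[...,1]-.27)<.1);print(m.sum(),np.median(W[m],0),W[m].min(0),W[m].max(0))
E
```

```text
[[0.476 0.224 0.591]
 [0.476 0.223 0.591]
 [0.476 0.222 0.593]
 [0.476 0.22  0.592]
 [0.476 0.219 0.595]
 [0.476 0.218 0.594]
 [0.476 0.217 0.595]
 [0.476 0.216 0.593]
 [0.476 0.214 0.595]
 [0.475 0.214 0.589]
 [0.475 0.213 0.588]
 [0.475 0.213 0.578]
 [0.475 0.213 0.571]
 [0.474 0.212 0.561]
 [0.474 0.212 0.551]
 [0.474 0.211 0.549]
 [0.474 0.21  0.549]
 [0.474 0.21  0.543]
 [0.473 0.209 0.537]
 [0.473 0.208 0.534]]
125 [0.465 0.255 0.175] [0.427 0.241 0.168] [0.498 0.269 0.217]
```

View pics/g1.png

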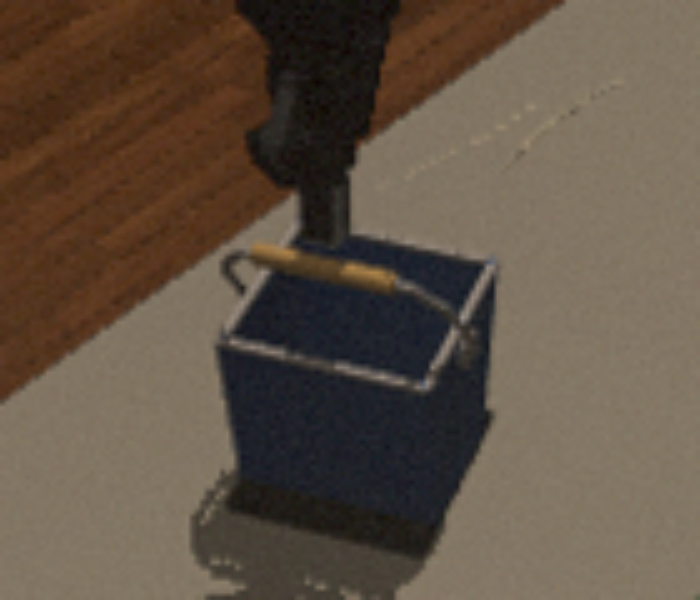

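The fingers look to have closed behind (+y of) the grip, with the visible finger ending at crop (325,240). I'll check the finger depth next to the grip.

```bash
python3 - <<'E'
from h import *
W=world('side');im=load('side')['im']
for v in range(140,170,2):
    print(v,[tuple(np.round(W[v,u],3)) for u in(293,296)], im[v,294])
c=cv2.resize(load('top')['im'][230:350,210:330],(600,600));save('g2.png',c)
E
```

```text
140 [(np.float64(0.455), np.float64(0.263), np.float64(0.235)), (np.float64(0.476), np.float64(0.249), np.float64(0.251))] [27 25 20]
142 [(np.float64(0.483), np.float64(0.231), np.float64(0.258)), (np.float64(0.476), np.float64(0.249), np.float64(0.245))] [32 30 23]
144 [(np.float64(0.482), np.float64(0.231), np.float64(0.252)), (np.float64(0.475), np.float64(0.251), np.float64(0.239))] [23 18 16]
146 [(np.float64(0.484), np.float64(0.229), np.float64(0.249)), (np.float64(0.476), np.float64(0.249), np.float64(0.234))] [31 24 17]
148 [(np.float64(0.481), np.float64(0.232), np.float64(0.24)), (np.float64(0.469), np.float64(0.257), np.float64(0.221))] [31 27 26]
150 [(np.float64(0.465), np.float64(0.251), np.float64(0.217)), (np.float64(0.471), np.float64(0.255), np.float64(0.218))] [29 21 22]
152 [(np.float64(0.468), np.float64(0.247), np.float64(0.215)), (np.float64(0.469), np.float64(0.257), np.float64(0.21))] [25 18 21]
154 [(np.float64(0.466), np.float64(0.249), np.float64(0.207)), (np.float64(0.471), np.float64(0.254), np.float64(0.206))] [31 25 22]
156 [(np.float64(0.466), np.fl
[... 205 characters left out ...]
, np.float64(0.196))] [42 42 35]
160 [(np.float64(0.39), np.float64(0.336), np.float64(0.104)), (np.float64(0.396), np.float64(0.342), np.float64(0.104))] [29 33 45]
162 [(np.float64(0.462), np.float64(0.253), np.float64(0.179)), (np.float64(0.464), np.float64(0.261), np.float64(0.175))] [93 70 42]
164 [(np.float64(0.463), np.float64(0.251), np.float64(0.175)), (np.float64(0.469), np.float64(0.256), np.float64(0.175))] [78 60 36]
166 [(np.float64(0.39), np.float64(0.336), np.float64(0.084)), (np.float64(0.468), np.float64(0.256), np.float64(0.168))] [40 36 41]
168 [(np.float64(0.389), np.float64(0.337), np.float64(0.076)), (np.float64(0.398), np.float64(0.339), np.float64(0.079))] [14 25 39]
```

Call:
{"api": "step_arm", "payload": {
  "targets": [
    [0.3,[0,0,0],[0,0,0]],
    [0.3,[0,0,0],[0,0,0]],
    [0.3,[0,0,0],[0,0,0]],
    [0.3,[0,0,0],[0,0,0]],
    [0.3,[0,0,0],[0,0,0]]
  ]
}}

```text
t: 3.08
eef_pos: [0.4615, 0.2602, 0.1503]
tool_rot: [-3.142, -0.0, -2.832]
wrist_force: [0.3, 0.4, -0.6]
gripper_width: 0.0556
finger_force: 0.0
```

```bash
python3 - <<'E'
from h import *
im,d=snap('side')
save('g3.png',cv2.resize(im[70:220,210:390],(720,600),interpolation=cv2.INTER_CUBIC))
E
```

```text
(no output)
```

View pics/g3.png

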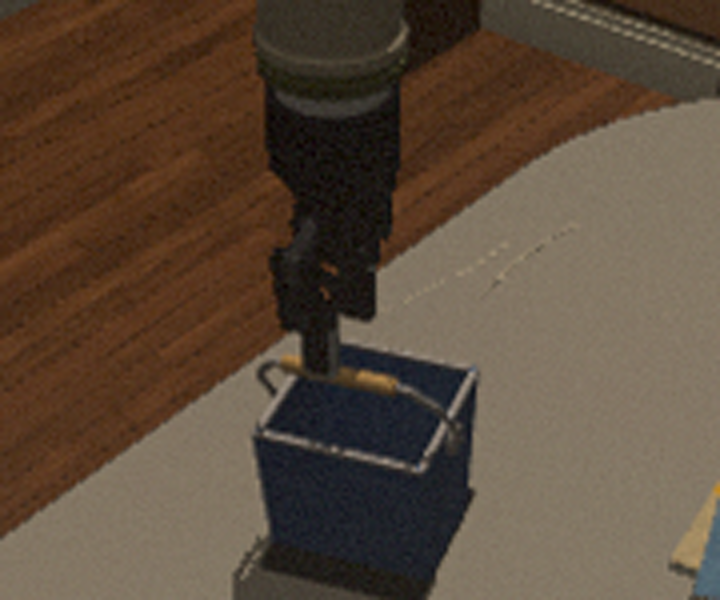

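The near finger's tip at crop (320,375) only just overlaps the grip. I'll measure the tip height and then go lower.

```bash
python3 - <<'E'
from h import *
W=world('side');im=load('side')['im']
for v in range(150,170,2):
    print(v,[W[v,u].round(3).tolist() for u in(288,290,293)])
E
```

```text
150 [[0.488, 0.207, 0.252], [0.49, 0.211, 0.25], [0.486, 0.226, 0.24]]
152 [[0.489, 0.205, 0.248], [0.489, 0.212, 0.244], [0.484, 0.228, 0.232]]
154 [[0.486, 0.208, 0.239], [0.49, 0.211, 0.239], [0.48, 0.232, 0.223]]
156 [[0.472, 0.224, 0.219], [0.479, 0.223, 0.222], [0.481, 0.231, 0.218]]
158 [[0.472, 0.223, 0.213], [0.479, 0.222, 0.217], [0.48, 0.232, 0.211]]
160 [[0.471, 0.224, 0.206], [0.479, 0.222, 0.211], [0.481, 0.231, 0.207]]
162 [[0.474, 0.221, 0.204], [0.479, 0.222, 0.206], [0.482, 0.229, 0.202]]
164 [[0.447, 0.25, 0.168], [0.473, 0.229, 0.193], [0.48, 0.232, 0.194]]
166 [[0.383, 0.323, 0.088], [0.381, 0.334, 0.081], [0.386, 0.34, 0.079]]
168 [[0.382, 0.323, 0.081], [0.383, 0.331, 0.077], [0.391, 0.335, 0.078]]
```

Call:
{"api": "step_arm", "payload": {
  "targets": [
    [0.3,[0,0,0.1],[0,0,0]],
    [0.3,[0,0,0.18],[0,0,0]],
    [0.3,[0,0,0.24],[0,0,0]],
    [0.3,[0,0,0.24],[0,0,0]]
  ]
}}

```text
t: 3.62
eef_pos: [0.461, 0.2599, 0.1132]
tool_rot: [-3.141, -0.002, -2.832]
wrist_force: [-0.1, 0.0, -0.7]
gripper_width: 0.0553
finger_force: 0.0
```

Call:
{"api": "step_arm", "payload": {
  "targets": [
    [-1,[0,0,0],[0,0,0]],
    [-1,[0,0,0],[0,0,0]],
    [-1,[0,0,0],[0,0,0]],
    [-1,[0,0,0],[0,0,0]]
  ]
}}

```text
t: 4.12
eef_pos: [0.4617, 0.2601, 0.1147]
tool_rot: [-3.142, 0.001, -2.832]
wrist_force: [0.6, -1.3, 3.9]
gripper_width: 0.01
finger_force: 58.6
```

Call:
{"api": "step_arm", "payload": {
  "targets": [
    [-0.3,[0,0,0],[0,0,0]],
    [-0.3,[0,0,0],[0,0,0]],
    [-0.3,[0,0,0.06],[0,0,0]],
    [-0.3,[0,0,0.06],[0,0,0]],
    [-1,[0,0,0.06],[0,0,0]],
    [-1,[0,0,0.06],[0,0,0]],
    [-1,[0,0,0.06],[0,0,0]]
  ]
}}

```text
t: 5.0
eef_pos: [0.4614, 0.2603, 0.1053]
tool_rot: [3.142, -0.0, -2.832]
wrist_force: [-0.4, 0.4, -2.3]
gripper_width: 0.0101
finger_force: 58.3
```

```bash
python3 - <<'E'
from h import *
o=telemetry.get_obs();print(o)
im,d=snap('side');W=world('side')
for v in range(156,178,2): print(v,[W[v,u].round(3).tolist() for u in(289,292,295)])
E
```

```text
{'t': 5.0, 'joints': array([-0.545,  0.496, -0.107,  2.122,  0.1  ,  0.528,  1.155]), 'joint_vel': array([-0.   , -0.002, -0.001, -0.001,  0.002, -0.002, -0.002]), 'joint_efforts': array([  0.324, -60.674,   0.267, -16.467,   0.024,  -0.011,  -0.056]), 'eef_pos': array([0.461, 0.26 , 0.105]), 'tool_rot': array([ 3.142, -0.   , -2.832]), 'wrist_force': array([-0.381,  0.359, -2.301]), 'ft_torque': array([-0.002,  0.087,  0.004]), 'finger_force': 58.273048996925354, 'gripper_width': 0.010119325293510197}
156 [[0.49, 0.206, 0.236], [0.468, 0.242, 0.206], [0.477, 0.244, 0.209]]
158 [[0.491, 0.206, 0.232], [0.485, 0.223, 0.219], [0.476, 0.244, 0.203]]
160 [[0.486, 0.21, 0.221], [0.485, 0.222, 0.214], [0.475, 0.245, 0.196]]
162 [[0.482, 0.214, 0.211], [0.486, 0.221, 0.209], [0.482, 0.237, 0.198]]
164 [[0.473, 0.225, 0.194], [0.484, 0.223, 0.201], [0.481, 0.237, 0.192]]
166 [[nan, nan, nan], [0.466, 0.244, 0.174], [0.471, 0.249, 0.174]]
168 [[0.454, 0.246, 0.162], [0.468, 0.241, 0.171], [0.472, 0.247, 0.169]]
170 [[0.453, 0.246, 0.155], [0.468, 0.241, 0.165], [0.472, 0.247, 0.163]]
172 [[0.381, 0.328, 0.064], [0.465, 0.244, 0.156], [0.474, 0.245, 0.159]]
174 [[0.383, 0.326, 0.059], [0.462, 0.247, 0.146], [0.472, 0.247, 0.151]]
176 [[0.382, 0.326, 0.051], [0.389, 0.331, 0.052], [0.398, 0.334, 0.053]]
```

Call:
{"api": "step_arm", "payload": {
  "targets": [
    [-1,[0,0,-0.05],[0,0,0]],
    [-1,[0,0,-0.1],[0,0,0]],
    [-1,[0,0,-0.2],[0,0,0]],
    [-1,[0,0,-0.33],[0,0,0]],
    [-1,[-0.02,-0.15,-0.33],[0,0,0.01]],
    [-1,[-0.03,-0.3,-0.33],[0,0,0.03]],
    [-1,[-0.05,-0.45,-0.33],[0,0,0.05]],
    [-1,[-0.06,-0.6,-0.33],[0,0,0.07]],
    [-1,[-0.07,-0.7,-0.33],[0,0,0.09]],
    [-1,[-0.07,-0.75,-0.33],[0,0,0.1]],
    [-1,[-0.07,-0.75,-0.33],[0,0,0.1]]
  ],
  "force": 90
}}

```text
t: 6.42
eef_pos: [0.5057, 0.1561, 0.1547]
tool_rot: [-3.142, -0.0, 3.136]
wrist_force: [0.2, -0.6, -6.1]
gripper_width: 0.01
finger_force: 87.8
```

```bash
python3 - <<'E'
from h import *
im,d=snap('side')
save('g4.png',cv2.resize(im[90:330,150:410],(650,600),interpolation=cv2.INTER_CUBIC))
o=telemetry.get_obs();print(o['wrist_force'],o['gripper_width'])
n=np.array([.147,.989,0]);t=np.array([.989,-.147,0])
g=.53*t+.1915*n-.048*n;rel((*g[:2],.155),Rdown(81.4))
E
```

```text
[ 0.41  -1.376 -7.037] 0.009406414595268907
[-0.267, -0.617, -0.002] [0.0001, -0.0001, 0.0465]
```

View pics/g4.png

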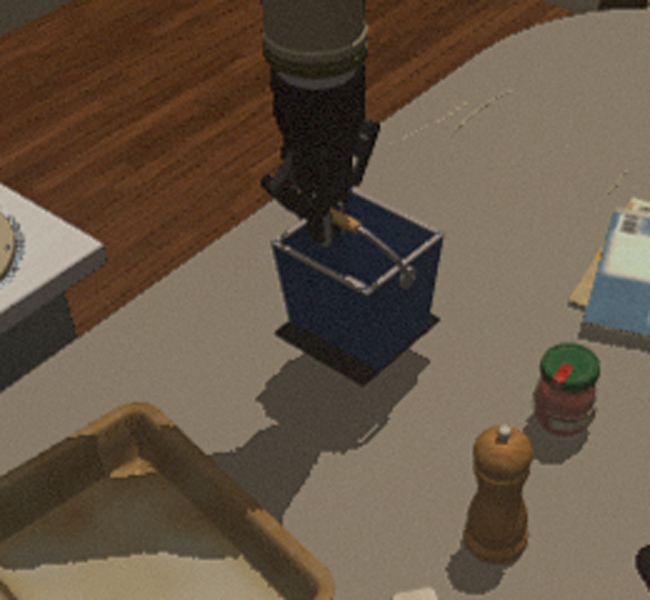

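The picture shows the pail hanging level with its bail tilted towards the tin. I'll carry on to the tin edge and set it down.

Call:
{"api": "step_arm", "payload": {
  "targets": [
    [-1,[-0.05,-0.1,0],[0,0,0.01]],
    [-1,[-0.1,-0.22,0],[0,0,0.025]],
    [-1,[-0.17,-0.37,0],[0,0,0.04]],
    [-1,[-0.23,-0.52,0],[0,0,0.0465]],
    [-1,[-0.26,-0.6,0.05],[0,0,0.0465]],
    [-1,[-0.267,-0.617,0.13],[0,0,0.0465]],
    [-1,[-0.267,-0.617,0.22],[0,0,0.0465]],
    [-1,[-0.267,-0.617,0.28],[0,0,0.0465]],
    [-1,[-0.267,-0.617,0.32],[0,0,0.0465]],
    [-1,[-0.267,-0.617,0.33],[0,0,0.0465]]
  ]
}}

```text
t: 7.72
eef_pos: [0.5448, 0.0633, 0.1054]
tool_rot: [-3.141, -0.001, 2.991]
wrist_force: [-5.1, -3.8, 8.4]
gripper_width: 0.0095
finger_force: 89.4
```

```bash
python3 - <<'E'
from h import *
n=np.array([.147,.989,0]);t=np.array([.989,-.147,0])
o=telemetry.get_obs();print(o['wrist_force'],o['eef_pos'],n@o['eef_pos'],o['joints'])
im,d=snap('side');W=world('side')
# pail front face (toward tin) & rim: project on n
hsv=cv2.cvtColor(im,cv2.COLOR_RGB2HSV)
m=(abs(W[...,0]-.54)<.12)&(W[...,1]>.01)&(W[...,1]<.2)&(W[...,2]>.012)&(W[...,2]<.15)&(im[...,2]>im[...,0]+5)
P=W[m]; s=P@n; q=P@t
for z in np.arange(.02,.13,.015):
    k=abs(P[:,2]-z)<.007; print(round(z,3),k.sum(),np.percentile(s[k],[5,20,50,95]) if k.sum()>5 else '',np.percentile(q[k],[2,98]) if k.sum()>5 else '')
im,d=snap('top')
c=np.hstack([cv2.resize(load('side')['im'][140:320,170:350],(400,400)),cv2.resize(im[200:340,290:430],(400,400))]);save('g5.png',c)
E
```

```text
[-5.141 -3.786  8.443] [0.545 0.063 0.105] 0.1427042494634316 [-0.227  0.511  0.01   2.086 -0.009  0.546  1.21 ]
0.02 219 [0.145 0.147 0.188 0.227] [0.473 0.587]
0.035 230 [0.143 0.144 0.182 0.228] [0.472 0.587]
0.05 316 [0.14  0.142 0.193 0.233] [0.472 0.587]
0.065 320 [0.138 0.139 0.193 0.235] [0.472 0.587]
0.08 350 [0.135 0.137 0.209 0.238] [0.473 0.587]
0.095 372 [0.133 0.135 0.218 0.24 ] [0.473 0.587]
0.11 294 [0.131 0.133 0.227 0.242] [0.473 0.587]
0.125 6 [0.133 0.135 0.241 0.245] [0.474 0.583]
```

View pics/g5.png

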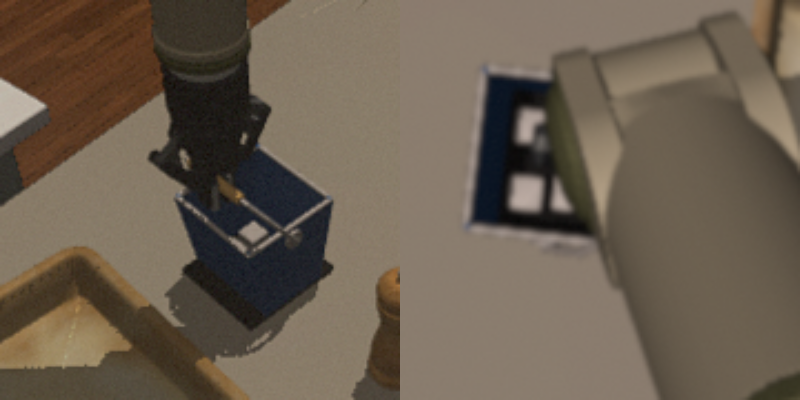

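The pail is standing square to the edge, with its rim about 67 mm from the wall. I'll tip it with a light grip so the round grip can turn in the pads.

Call:
{"api": "step_arm", "payload": {
  "targets": [
    [-1,[0,0,0],[0,0,0]],
    [-1,[0,-0.05,0],[0,0,0]],
    [-1,[0,-0.1,0],[0,0,0]],
    [-1,[0,-0.15,0],[0,0,0]],
    [-1,[0,-0.2,0],[0,0,0]],
    [-1,[0,-0.25,0.01],[0,0,0]],
    [-1,[0,-0.3,0.02],[0,0,0]],
    [-1,[0,-0.3,0.02],[0,0,0]]
  ],
  "force": 20
}}

```text
t: 8.82
eef_pos: [0.5392, 0.0183, 0.103]
tool_rot: [3.141, 0.002, 2.99]
wrist_force: [-1.1, 3.7, 10.5]
gripper_width: 0.0097
finger_force: 87.7
```

```bash
cat >> h.py <<'E'
n=np.array([.147,.989,0]);t=np.array([.989,-.147,0])
def tilt():
    # fit far side face (toward viewer) planes of the pail blue points, report n-plane tilt
    im,d=snap('side');W=world('side')
    m=(abs(W@t-.53)<.12)&(W@n>.0)&(W@n<.3)&(W[...,2]>.012)&(W[...,2]<.22)&(im[...,2].astype(int)>im[...,0].astype(int)+5)
    P=W[m]; return im,P
E
python3 - <<'E'
from h import *
im,P=tilt();s=P@n;q=P@t
# end face (q max) outline in (s,z)
k=q>np.percentile(q,97)-.012
r=cv2.minAreaRect(np.stack([s[k],P[k,2]],1).astype(np.float32));print(k.sum(),r,cv2.boxPoints(r))
print(telemetry.get_obs()['wrist_force'])
E
```

```text
847 ((0.17017033696174622, 0.07621247321367264), (0.11673086136579514, 0.11384140700101852), 14.65738296508789) [[0.099 0.117]
 [0.128 0.006]
 [0.241 0.036]
 [0.212 0.146]]
[-2.615  3.171  9.715]
```

Call:
{"api": "step_arm", "payload": {
  "targets": [
    [-1,[0,-0.07,0.012],[0,0,0]],
    [-1,[0,-0.13,0.028],[0,0,0]],
    [-1,[0,-0.2,0.055],[0,0,0]],
    [-1,[0,-0.28,0.087],[0,0,0]],
    [-1,[0,-0.35,0.122],[0,0,0]],
    [-1,[0,-0.418,0.163],[0,0,0]],
    [-1,[0,-0.418,0.163],[0,0,0]]
  ]
}}

```text
t: 9.75
eef_pos: [0.5291, -0.0443, 0.0775]
tool_rot: [-3.141, -0.0, 2.989]
wrist_force: [0.5, 0.3, 3.7]
gripper_width: 0.0093
finger_force: 91.1
```

```bash
cat >> h.py <<'E'
def box():
    im,P=tilt();s=P@n;q=P@t;k=q>np.percentile(q,97)-.012
    r=cv2.minAreaRect(np.stack([s[k],P[k,2]],1).astype(np.float32));print(k.sum(),r,'\n',cv2.boxPoints(r),np.percentile(q,[2,98]));o=telemetry.get_obs();print(o['t'],o['eef_pos'],o['eef_pos']@n,o['wrist_force'],o['joints']);return im
E
python3 -c "
from h import *
box()"
```

```text
938 ((0.12333834171295166, 0.0958249643445015), (0.11322323977947235, 0.15127530694007874), 27.722232818603516) 
 [[0.038 0.136]
 [0.108 0.003]
 [0.209 0.055]
 [0.138 0.189]] [0.473 0.588]
9.8 [ 0.529 -0.044  0.078] 0.03475347066287049 [0.193 1.014 4.362] [-0.019  0.54  -0.009  2.143  0.01   0.458  1.383]
```

Call:
{"api": "step_arm", "payload": {
  "targets": [
    [-1,[0,-0.09,0.07],[0,0,0]],
    [-1,[0,-0.183,0.151],[0,0,0]],
    [-1,[0,-0.235,0.21],[0,0,0]],
    [-1,[0,-0.287,0.27],[0,0,0]],
    [-1,[0,-0.332,0.336],[0,0,0]],
    [-1,[0,-0.332,0.336],[0,0,0]]
  ]
}}

```text
t: 10.55
eef_pos: [0.5212, -0.0935, 0.0266]
tool_rot: [-3.141, -0.001, 2.989]
wrist_force: [-0.8, -4.0, 5.3]
gripper_width: 0.0094
finger_force: 95.5
```

```bash
python3 -c "
from h import *
im=box();save('g6.png',cv2.resize(im[170:350,130:340],(700,600),interpolation=cv2.INTER_CUBIC))"
```

```text
1075 ((0.09128172695636749, 0.08427174389362335), (0.11375807970762253, 0.13512593507766724), 51.638671875) 
 [[ 0.003  0.082]
 [ 0.109 -0.002]
 [ 0.18   0.087]
 [ 0.074  0.171]] [0.473 0.588]
10.6 [ 0.521 -0.093  0.027] -0.015410336733277618 [-0.428 -3.298  5.105] [ 0.081  0.626 -0.017  2.174  0.032  0.343  1.456]
```

View pics/g6.png

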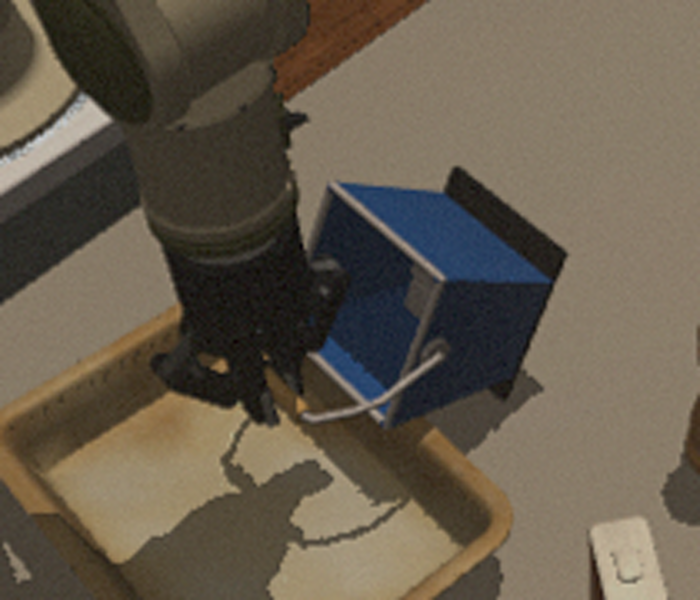

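The pail is tipped with its mouth over the edge and the bail is nearly horizontal. I'll go a little farther and then open gently.

Call:
{"api": "step_arm", "payload": {
  "targets": [
    [-1,[0,-0.02,0.034],[0,0,0]],
    [-1,[0,-0.04,0.06],[0,0,0]],
    [-1,[0,-0.04,0.06],[0,0,0]],
    [-0.6,[0,-0.04,0.06],[0,0,0]],
    [-0.3,[0,-0.04,0.06],[0,0,0]],
    [-0.2,[0,-0.04,0.06],[0,0,0]],
    [-0.2,[0,-0.04,0.06],[0,0,0]]
  ]
}}

```text
t: 11.48
eef_pos: [0.5206, -0.0982, 0.0185]
tool_rot: [-3.142, -0.0, 2.991]
wrist_force: [0.1, 0.6, -0.2]
gripper_width: 0.0342
finger_force: 0.0
```

```bash
python3 -c "
from h import *
im=box()"
```

```text
1074 ((0.08905994892120361, 0.0838400274515152), (0.11416200548410416, 0.1333167552947998), 52.521427154541016) 
 [[ 0.001  0.079]
 [ 0.107 -0.002]
 [ 0.177  0.089]
 [ 0.071  0.17 ]] [0.473 0.587]
11.525 [ 0.521 -0.098  0.018] -0.02055636884115021 [-0.107  0.562  0.189] [ 0.092  0.641 -0.019  2.178  0.035  0.324  1.463]
```

Call:
{"api": "step_arm", "payload": {
  "targets": [
    [-0.2,[0,0,-0.2],[0,0,0]],
    [-0.2,[0,0,-0.5],[0,0,0]],
    [-0.2,[0,0,-0.9],[0,0,0]],
    [-0.2,[0,0,-1],[0,0,0]]
  ]
}}

```text
t: 12.02
eef_pos: [0.5223, -0.0984, 0.1719]
tool_rot: [3.141, 0.005, 2.99]
wrist_force: [0.1, -0.2, -1.0]
gripper_width: 0.0338
finger_force: 0.0
```

Call:
{"api": "step_arm", "payload": {
  "targets": [
    [-0.2,[0,0.2,-0.4],[0,0,0]],
    [-0.2,[0,0.4,-0.7],[0,0,0]],
    [-0.2,[0,0.8,-0.8],[0,0,0]],
    [-0.2,[0,1,-0.8],[0,0,0]],
    [-0.2,[0,1,-0.8],[0,0,0]]
  ]
}}

```text
t: 12.65
eef_pos: [0.5431, 0.053, 0.2878]
tool_rot: [3.141, -0.001, 2.995]
wrist_force: [-0.1, -0.6, -0.7]
gripper_width: 0.0341
finger_force: 0.0
```

```bash
python3 - <<'E'
from h import *
import itertools
im,P=tilt();s=P@n;q=P@t
o=telemetry.get_obs();print(o['eef_pos'],o['eef_pos']@n,o['eef_pos']@t)
k=(q>np.percentile(q,97)-.012)
h=cv2.convexHull(np.stack([s[k],P[k,2]],1).astype(np.float32))
ap=cv2.approxPolyDP(h,.008,True)[:,0];print(ap)
# rim: black plate points behind
W=world('side');im=load('side')['im'].astype(int)
m=(abs(W@t-.53)<.06)&(W@n>.12)&(W@n<.26)&(W[...,2]>.05)&(im.sum(-1)<110)
print('rim top',m.sum(),(W[m]@n).min(),(W[m]@n).max(),W[m][:,2].max())
i=np.argsort(-np.where(m,W[...,2],-1).ravel())[:20];w=W.reshape(-1,3)[i];print(np.c_[w@n,w@t,w[:,2]].mean(0))
Wt=world('top')
snap('top');Wt=world('top');it=load('top')['im'].astype(int)
# wrist model
def fk(j,sg,c):
    a=np.array(j)*sg;return (R.from_euler('z',a[0]+c)*R.from_euler('y',a[1])*R.from_euler('z',a[2])*R.from_euler('y',a[3])*R.from_euler('z',a[4])*R.from_euler('y',a[5])*R.from_euler('z',a[6]))
data=[([-1.266,.599,-.003,1.599,.002,.943,-.08],[-3.1402,0,2.7599]),([-.591,.323,-.139,1.976,.059,.846,1.115],[3.142,0,-2.835]),(o['joints'],o['tool_rot'])]
best=[]
for sg in itertools.product([1,-1],repeat=4):
  S=np.array([sg[0],1,sg[1],1,sg[2],1,sg[3]])
  e=[R.from_euler('xyz',d[1])*fk(d[0],S,0).inv() for d in data]
  # need constant Rz(c)·...·Rz(c7)
  for c7 in np.arange(4)*np.pi/2:
    e=[(R.from_euler('xyz',d[1])*R.from_euler('z',c7)*fk(d[0],S,0).inv()).as_rotvec() for d in data]
    best.append((np.ptp(np.array(e)[:,2])+np.abs(np.array(e)[:,:2]).sum(),sg,c7,np.round(e,3).tolist()))
best.sort(key=lambda b:b[0]);print(best[:3])
E
```

```text
[0.543 0.051 0.288] 0.13004196866261222 0.5294435859348996
[[0.169 0.095]
 [0.077 0.162]
 [0.025 0.062]
 [0.13  0.026]]
rim top 2183 0.12000042384967186 0.19927061606728658 0.6254783324993447
[0.158 0.556 0.589]
[(np.float64(0.004186057396495899), (-1, -1, -1, -1), np.float64(4.71238898038469), [[-0.002, 0.001, -0.001], [-0.001, 0.0, 0.0], [-0.0, 0.0, 0.0]]), (np.float64(0.005353413386393329), (-1, -1, -1, -1), np.float64(0.0), [[-0.002, -0.0, -1.571], [0.0, -0.0, -1.57], [-0.002, -0.001, -1.571]]), (np.float64(0.006890559283602173), (-1, -1, -1, -1), np.float64(3.141592653589793), [[-0.001, 0.001, 1.57], [-0.001, 0.0, 1.571], [0.002, 0.001, 1.571]])]
```

```bash
cat > ik.py <<'E'
from h import *
from scipy.optimize import least_squares
S=np.array([-1,1,-1,1,-1,1,-1]);lo=np.array([-2.57,-.35,-1.29,.11,-1.05,.11,-2.63]);hi=np.array([2.57,1.97,1.29,2.56,4.19,1.86,2.63])
def chain(j):
    a=np.array(j)*S;r=R.identity();out=[]
    for i in range(7):
        r=r*R.from_euler('zyzyzyz'[i],a[i])
        if i in(1,3,6): out.append(r.as_matrix()[:,2])
    return out,(r*R.from_euler('z',np.pi/2)).as_matrix()
D=[([-1.26573778,.60006974,-.00255721,1.60002397,.00178802,.94287457,-.0798],[.26993595,.67238828,.1929946]),
([-.534,.428,-.118,2.083,.083,.634,1.172],[.462,.26,.151]),([-.545,.496,-.107,2.122,.1,.528,1.155],[.461,.26,.105]),
([-.227,.511,.01,2.086,-.009,.546,1.21],[.545,.063,.105]),([-.019,.54,-.009,2.143,.01,.458,1.383],[.529,-.044,.078]),([.092,.641,-.019,2.178,.035,.324,1.463],[.521,-.098,.018])]
A=[];b=[]
for j,p in D:
    c,_=chain(j)
    for k in range(3): A.append([k==2,c[0][k],c[1][k],c[2][k]]);b.append(p[k])
L,res,_,_=np.linalg.lstsq(np.array(A,float),np.array(b),rcond=None)
def fk(j):
    c,Rm=chain(j);return np.array([0,0,L[0]])+L[1]*c[0]+L[2]*c[1]+L[3]*c[2],Rm
def ik(p,Rt,j0):
    f=lambda j:np.r_[(fk(j)[0]-p)*5,R.from_matrix(fk(j)[1].T@Rt).as_rotvec(),.003*(j-j0)]
    s=least_squares(f,np.clip(j0,lo+.01,hi-.01),bounds=(lo,hi));return s.x,np.abs(f(s.x)[:6]).max()
def Rt(th): # tool pinching rim when pail tilt is th deg
    a=np.radians(th);z=-np.cos(a)*n-np.sin(a)*np.array([0,0,1]);y=np.sin(a)*n-np.cos(a)*np.array([0,0,1]);y/=np.linalg.norm(y);z/=np.linalg.norm(z);return np.stack([np.cross(y,z),y,z],1)
E
python3 - <<'E'
from ik import *
print(L,res); o=telemetry.get_obs();print(fk(o['joints'])[0]-o['eef_pos'],np.abs(Rt(90)-R.from_euler('xyz',o['tool_rot']).as_matrix()).max())
j=o['joints']
C=np.array([.066,.055]) # edge pivot (s,z)
O=np.array([.1557,.0572]);r0=O-C
for th in (62,75,90,105,120,135):
    a=np.radians(-(th-62)) # tilt increases toward -s: origin rotates about edge
    a=np.radians(th-62.2);c,s_=np.cos(a),np.sin(a)
    o2=C+np.array([c*r0[0]-s_*r0[1],s_*r0[0]+c*r0[1]])
    A_=np.array([-np.sin(np.radians(th)),np.cos(np.radians(th))]);X=np.array([np.cos(np.radians(th)),np.sin(np.radians(th))])
    g=o2+.044*X+.0035*A_
    for off in (0,):
        p=g[0]*n+.53*t+np.array([0,0,g[1]]);p=p-0*Rt(th)[:,2]
        j,e=ik(p,Rt(th),j);print(th,o2,g,p,j,round(e,4))
E
```

```text
[-4.613  0.684  0.403 -4.467] [0.019]
[-0.024  0.054 -0.006] 0.0030861068782158385
62 [0.156 0.057] [0.173 0.097] [0.55  0.093 0.097] [ 1.502  1.165 -1.29   0.309  1.348  1.674  2.63 ] 0.2343
75 [0.153 0.077] [0.161 0.12 ] [0.548 0.081 0.12 ] [ 1.269  1.188 -1.27   0.11   1.367  1.72   2.613] 0.0237
90 [0.144 0.099] [0.141 0.143] [0.545 0.061 0.143] [ 0.477  0.643 -1.006  2.032  0.723  0.872  0.483] 0.0003
105 [0.13  0.118] [0.116 0.159] [0.541 0.036 0.159] [-0.989  1.185 -0.913  0.11   0.79   1.723  0.325] 0.0768
120 [0.112 0.132] [0.087 0.168] [0.537 0.008 0.168] [-1.161  1.155 -0.919  0.11   0.782  1.73   0.162] 0.3212
135 [0.09  0.141] [0.057 0.17 ] [ 0.533 -0.022  0.17 ] [-1.232  1.14  -0.92   0.11   0.778  1.73   0.104] 0.5727
```

Call:
{"api": "step_arm", "payload": {
  "targets": [
    [-0.2,[0,0,0],[-0.05,0,0]],
    [-0.2,[0,0,0],[-0.1,0,0]],
    [-0.2,[0,0,0],[-0.15,0,0]],
    [-0.2,[0,0,0],[-0.2,0,0]],
    [-0.2,[0,0,0],[-0.25,0,0]],
    [-0.2,[0,0,0],[-0.25,0,0]]
  ]
}}

```text
t: 13.5
eef_pos: [0.5427, 0.0452, 0.2857]
tool_rot: [2.357, -0.005, 2.982]
wrist_force: [-0.4, 1.1, 1.1]
gripper_width: 0.0342
finger_force: 0.0
```

```bash
python3 -c "
from ik import *
o=telemetry.get_obs();print(o['joints'].tolist(),o['eef_pos'].tolist(),R.from_euler('xyz',o['tool_rot']).as_matrix()-Rt(135))
im,d=snap('side');W=world('side')
m=(W[...,2]>.2)&(W[...,2]<.5)&(abs(W@t-.53)<.06)&(im.astype(int).sum(-1)<150)
P=W[m];z=Rt(135)[:,2];k=(P-o['eef_pos'])@z;print(m.sum(),np.percentile(k,[1,10,50,90,99,100]));q=P[k>np.percentile(k,97)];print(q.mean(0),q.mean(0)-o['eef_pos'])
"
```

```text
[0.5023304551669673, 0.4167299706332367, -0.2904644596945608, 2.0148299928131457, -0.8315788214417785, 0.9900251872746026, 2.2076530916611365] [0.5426973949765231, 0.04524526456084363, 0.28571590256353296] [[ 0.002  0.012  0.005]
 [ 0.012 -0.002 -0.001]
 [ 0.005 -0.    -0.   ]]
4769 [-0.35  -0.292 -0.186 -0.095 -0.053 -0.038]
[0.542 0.005 0.326] [-0.001 -0.04   0.041]
```

```bash
cat >> ik.py <<'E'
def P3(s,z,q=.53): return s*n+q*t+np.array([0,0,z])
E
python3 -c "
from ik import *
rel(P3(.1843+.02,.119+.04),Rt(62.2)); rel(P3(.1843,.119),Rt(62.2));rel(P3(.1563,.0659),Rt(62.2))"
```

```text
[0.002, -0.235, 0.969] [0.4039, -0.0007, -0.003]
[0.0, -0.518, 1.064] [0.4039, -0.0007, -0.003]
[-0.002, -0.9, 1.183] [0.4039, -0.0007, -0.003]
```

Call:
{"api": "step_arm", "payload": {
  "targets": [
    [-0.43,[0,-0.03,0.12],[0.05,0,0]],
    [-0.43,[0,-0.06,0.24],[0.1,0,0]],
    [-0.43,[0,-0.09,0.36],[0.15,0,0]],
    [-0.43,[0,-0.12,0.48],[0.2,0,-0.001]],
    [-0.43,[0,-0.15,0.6],[0.25,0,-0.002]],
    [-0.43,[0,-0.18,0.72],[0.3,0,-0.002]],
    [-0.43,[0,-0.21,0.86],[0.35,-0.001,-0.003]],
    [-0.43,[0,-0.235,0.969],[0.404,-0.001,-0.003]],
    [-0.43,[0,-0.235,0.969],[0.404,-0.001,-0.003]],
    [-0.43,[0,-0.235,0.969],[0.404,-0.001,-0.003]]
  ]
}}

```text
t: 14.8
eef_pos: [0.5554, 0.1286, 0.1615]
tool_rot: [-2.659, 0.007, 3.002]
wrist_force: [0.9, -0.9, 0.4]
gripper_width: 0.0244
finger_force: 0.0
```

```bash
python3 -c "
from ik import *
o=telemetry.get_obs();print(o['joints'])
im,d=snap('side');W=world('side');z=Rt(62.2)[:,2];y=Rt(62.2)[:,1]
m=(W[...,2]>.12)&(W[...,2]<.4)&(abs(W@t-.53)<.05)&(im.astype(int).sum(-1)<150)&(W@n>.1)&(W@n<.35)
P=W[m];k=(P-o['eef_pos'])@z;q=P[(k>np.percentile(k,99)-.02)];print(k.max(),np.percentile(k,99),((q-o['eef_pos'])@y).min(),((q-o['eef_pos'])@y).max(),((q-o['eef_pos'])@t).min(),((q-o['eef_pos'])@t).max())
rel(P3(.1843,.119),Rt(62.2));rel(P3(.1563,.0659),Rt(62.2))
save('g7.png',cv2.resize(im[130:310,150:390],(800,600),interpolation=cv2.INTER_CUBIC))"
```

```text
[-0.694  0.598  0.201  1.857  0.319  1.016  0.706]
0.07219805617941252 0.06895291325006661 -0.08133226890616023 -0.04691124586272799 -0.04991506196876794 -0.01275522687486628
[0.008, -0.005, 0.326] [0.0009, 0.0028, 0.0005]
[0.012, -0.006, 0.726] [0.0009, 0.0028, 0.0005]
```

View pics/g7.png

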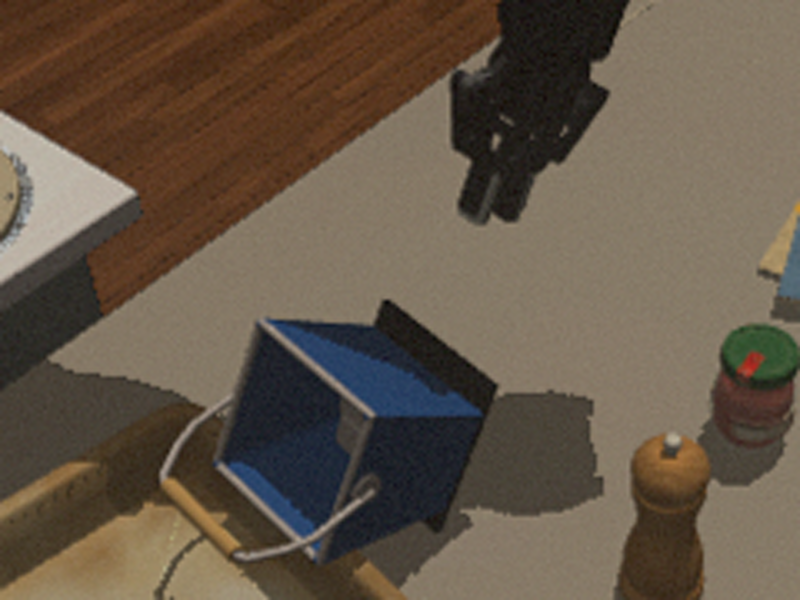

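The pail leans by itself on the edge. The rim's upper edge runs from crop (387,300) to (497,385), with open fingers above it; next I'll check that edge and the fingertips by depth.

```bash
python3 -c "
from ik import *
W=world('side')
for f in (.2,.35,.5,.65,.8):
    x=387+110*f;y=300+85*f
    u=150+x*.3;v=130+y*.3
    print([(np.array([W[int(v)+d,int(u)]@n,W[int(v)+d,int(u)]@t,W[int(v)+d,int(u)][2]]).round(3).tolist()) for d in (0,1,2,4)])
o=telemetry.get_obs();z=Rt(62.2)[:,2];y=Rt(62.2)[:,1]
for c in ((477,215),(475,200),(510,215),(515,200)):
    u=150+c[0]*.3;v=130+c[1]*.3;p=W[int(v),int(u)];e=p-o['eef_pos'];print(c,'z',e@z,'y',e@y,'t',p@t)
"
```

```text
[[0.179, 0.497, 0.113], [0.178, 0.499, 0.111], [0.176, 0.501, 0.111], [0.175, 0.501, 0.105]]
[[0.25, 0.423, -0.001], [0.179, 0.516, 0.113], [0.176, 0.519, 0.115], [0.176, 0.518, 0.107]]
[[0.184, 0.527, 0.108], [0.179, 0.533, 0.112], [0.177, 0.535, 0.113], [0.175, 0.537, 0.109]]
[[0.183, 0.545, 0.109], [0.179, 0.549, 0.112], [0.179, 0.549, 0.109], [0.176, 0.553, 0.107]]
[[0.183, 0.562, 0.109], [0.179, 0.567, 0.113], [0.178, 0.568, 0.111], [0.175, 0.571, 0.109]]
(477, 215) z -0.045983054417692855 y -0.017317990909657452 t 0.5359744148000365
(475, 200) z -0.05584477095033506 y -0.024853574127252098 t 0.535622334651218
(510, 215) z -0.04543397775291474 y 0.013826539598461043 t 0.5379882741023726
(515, 200) z -0.05527612433940351 y 0.012560663233373355 t 0.5376714618268529
```

Call:
{"api": "step_arm", "payload": {
  "targets": [
    [-0.43,[0.008,-0.005,0.15],[0.001,0.003,0]],
    [-0.43,[0.008,-0.005,0.33],[0.001,0.003,0]],
    [-0.43,[0.01,-0.006,0.48],[0.001,0.003,0]],
    [-0.43,[0.012,-0.006,0.6],[0.001,0.003,0]],
    [-0.43,[0.012,-0.006,0.67],[0.001,0.003,0]],
    [-0.43,[0.012,-0.006,0.71],[0.001,0.003,0]],
    [-0.43,[0.012,-0.006,0.71],[0.001,0.003,0]]
  ],
  "force": 20
}}

```text
t: 15.72
eef_pos: [0.5467, 0.0773, 0.0673]
tool_rot: [-2.655, -0.003, 2.994]
wrist_force: [0.1, 0.5, -0.8]
gripper_width: 0.0248
finger_force: 0.0
```

```bash
python3 -c "
from ik import *
o=telemetry.get_obs();im,d=snap('side');W=world('side');print(o['eef_pos'],o['eef_pos']@n)
save('g8.png',cv2.resize(im[170:290,200:340],(700,600),interpolation=cv2.INTER_CUBIC))"
```

```text
[0.547 0.077 0.067] 0.15679635299725547
```

View pics/g8.png

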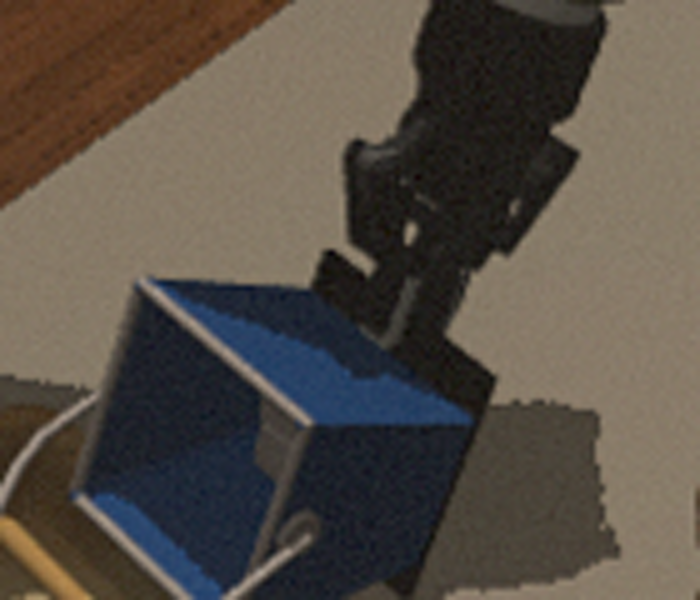

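One finger is in front of the plate, between it and the body at crop (395,320), and the other is behind it. I'll close now.

Call:
{"api": "step_arm", "payload": {
  "targets": [
    [-1,[0,0,0],[0,0,0]],
    [-1,[0,0,0],[0,0,0]],
    [-1,[0,0,0],[0,0,0]],
    [-1,[0,0,0],[0,0,0]]
  ],
  "force": 90
}}

```text
t: 16.27
eef_pos: [0.5468, 0.0783, 0.0672]
tool_rot: [-2.656, -0.003, 2.995]
wrist_force: [-1.4, 3.8, 6.2]
gripper_width: 0.0041
finger_force: 89.6
```

```bash
cat >> ik.py <<'E'
def plan(ths,lips,th0=62.2,rl=np.array([.1309,.0077]),start=None):
    o=telemetry.get_obs();p0=o['eef_pos'];q=p0@t;R0=Rt(start)
    for th,l in zip(ths,lips):
        a=np.radians(th-th0);c,s=np.cos(a),np.sin(a);g=np.array(l)+[c*rl[0]-s*rl[1],s*rl[0]+c*rl[1]]
        print(th,g.round(3),end=' ');rel(P3(*g,q),Rt(th),p0,R0)
E
python3 -c "
from ik import *
plan([62.2,65,70,75,80,85,90,95],[(.02,.075)]+[(.012,.08)]*7,start=62.2)"
```

```text
62.2 [0.151 0.083] [0.001, -0.089, -0.07] [0.0, -0.0, -0.0]
65 [0.142 0.094] [0.001, -0.175, -0.11] [-0.0156, -0.0, -0.0]
70 [0.141 0.105] [0.001, -0.22, -0.172] [-0.0433, -0.0, 0.0]
75 [0.138 0.117] [0.001, -0.271, -0.229] [-0.0711, -0.0, -0.0]
80 [0.134 0.127] [0.001, -0.326, -0.281] [-0.0989, -0.0, -0.0]
85 [0.13  0.138] [0.001, -0.386, -0.329] [-0.1267, -0.0, 0.0]
90 [0.124 0.148] [0.001, -0.449, -0.371] [-0.1544, -0.0, -0.0]
95 [0.118 0.157] [0.001, -0.516, -0.407] [-0.1822, 0.0, 0.0]
```

Call:
{"api": "step_arm", "payload": {
  "targets": [
    [-1,[0,-0.045,-0.035],[0,0,0]],
    [-1,[0,-0.09,-0.07],[0,0,0]],
    [-1,[0,-0.175,-0.11],[-0.016,0,0]],
    [-1,[0,-0.22,-0.172],[-0.043,0,0]],
    [-1,[0,-0.271,-0.229],[-0.071,0,0]],
    [-1,[0,-0.326,-0.281],[-0.099,0,0]],
    [-1,[0,-0.386,-0.329],[-0.127,0,0]],
    [-1,[0,-0.449,-0.371],[-0.154,0,0]],
    [-1,[0,-0.516,-0.407],[-0.182,0,0]],
    [-1,[0,-0.516,-0.407],[-0.182,0,0]]
  ]
}}

```text
t: 17.52
eef_pos: [0.5399, 0.0335, 0.1574]
tool_rot: [3.059, -0.005, 2.988]
wrist_force: [-0.2, 0.0, -6.2]
gripper_width: 0.0042
finger_force: 88.6
```

```bash
python3 -c "
from ik import *
im,P=tilt();s=P@n;q=P@t;k=(q>np.percentile(q,97)-.012)
h=cv2.convexHull(np.stack([s[k],P[k,2]],1).astype(np.float32));print(cv2.approxPolyDP(h,.008,True)[:,0])
o=telemetry.get_obs();print(o['joints'],o['wrist_force'],o['eef_pos']@n)
plan([95,100,105,110,115,120,125,130,134],[(.012,.08)]*9,start=95)"
```

```text
[[0.113 0.106]
 [0.105 0.187]
 [0.    0.194]
 [0.014 0.08 ]]
[-0.015  0.43  -0.139  2.061 -0.039  0.636  1.311] [-0.023  2.116 -6.369] 0.11458926723416536
95 [0.118 0.157] [0.001, 0.022, -0.0] [0.0, -0.0, 0.0]
100 [0.111 0.166] [0.001, -0.021, -0.064] [-0.0278, -0.0, -0.0]
105 [0.103 0.175] [0.001, -0.068, -0.123] [-0.0556, 0.0, -0.0]
110 [0.094 0.182] [0.001, -0.121, -0.179] [-0.0833, 0.0, 0.0]
115 [0.085 0.189] [0.001, -0.178, -0.229] [-0.1111, 0.0, -0.0]
120 [0.075 0.195] [0.001, -0.24, -0.274] [-0.1389, -0.0, -0.0]
125 [0.065 0.2  ] [0.001, -0.305, -0.314] [-0.1667, 0.0, -0.0]
130 [0.054 0.204] [0.001, -0.373, -0.348] [-0.1944, -0.0, 0.0]
134 [0.046 0.207] [0.001, -0.43, -0.37] [-0.2167, 0.0, -0.0]
```

Call:
{"api": "step_arm", "payload": {
  "targets": [
    [-1,[0,-0.02,-0.032],[-0.014,0,0]],
    [-1,[0,-0.04,-0.064],[-0.028,0,0]],
    [-1,[0,-0.065,-0.094],[-0.042,0,0]],
    [-1,[0,-0.09,-0.123],[-0.056,0,0]],
    [-1,[0,-0.115,-0.151],[-0.07,0,0]],
    [-1,[0,-0.143,-0.179],[-0.083,0,0]],
    [-1,[0,-0.17,-0.204],[-0.097,0,0]],
    [-1,[0,-0.2,-0.229],[-0.111,0,0]],
    [-1,[0,-0.23,-0.252],[-0.125,0,0]],
    [-1,[0,-0.262,-0.274],[-0.139,0,0]],
    [-1,[0,-0.295,-0.294],[-0.153,0,0]],
    [-1,[0,-0.327,-0.314],[-0.167,0,0]],
    [-1,[0,-0.395,-0.348],[-0.194,0,0]],
    [-1,[0,-0.452,-0.37],[-0.217,0,0]],
    [-1,[0,-0.452,-0.37],[-0.217,0,0]],
    [-1,[0,-0.452,-0.37],[-0.217,0,0]],
    [-1,[0,-0.452,-0.37],[-0.217,0,0]]
  ]
}}

```text
t: 19.7
eef_pos: [0.5306, -0.0318, 0.2069]
tool_rot: [2.376, -0.004, 2.998]
wrist_force: [-0.1, 0.3, -4.6]
gripper_width: 0.0044
finger_force: 89.7
```

```bash
python3 -c "
from ik import *
im,P=tilt();s=P@n;q=P@t;k=(q>np.percentile(q,97)-.012)
h=cv2.convexHull(np.stack([s[k],P[k,2]],1).astype(np.float32));print(cv2.approxPolyDP(h,.008,True)[:,0])
o=telemetry.get_obs();print(o['joints'],o['wrist_force'],o['tool_rot'],Rt(134)-R.from_euler('xyz',o['tool_rot']).as_matrix())
im=load('side')['im'].astype(int);W=world('side')
hsv=cv2.cvtColor(load('side')['im'],cv2.COLOR_RGB2HSV)
m=(W[...,2]>.016)&(W[...,2]<.06)&(W@n<.04)&(W@n>-.14)&(abs(W@t-.544)<.135)
mm=m.astype(np.uint8);c=cv2.connectedComponentsWithStats(mm)
for i in range(1,c[0]):
    if c[2][i,4]>15:
        Q=W[c[1]==i];print(c[2][i],(Q@n).mean().round(3),(Q@t).mean().round(3),Q[:,2].max().round(3),im[c[1]==i].mean(0))
"
```

```text
[[0.031 0.219]
 [0.    0.208]
 [0.    0.102]
 [0.013 0.086]
 [0.078 0.169]]
[ 0.816  0.591 -0.582  2.012 -0.607  0.851  2.18 ] [ 0.396 -0.77  -4.351] [ 2.376 -0.004  2.997] [[ 0.    -0.     0.005]
 [ 0.003 -0.002  0.001]
 [-0.004  0.002  0.002]]
[135 274  49  33 387] -0.084 0.412 0.048 [71.711 58.84  40.517]
[195 292  29  32 341] -0.034 0.537 0.06 [74.191 62.9   49.217]
[239 292  40  40 445] 0.036 0.614 0.053 [66.497 53.879 37.261]
[214 297  12   4  39] -0.001 0.52 0.031 [58.462 52.872 47.308]
[226 300  12  16 127] 0.002 0.563 0.035 [71.646 65.433 59.087]
```

The wrist load fell by about 1.7 N, which fits four 40 g cubes. I'll return the same way and then detect the cubes with image code.

```bash
python3 -c "
from ik import *
o=telemetry.get_obs();print(o['wrist_force'])
plan([134,130,125,120,115,110,105,100,95,90],[(.012,.08)]*10,start=134)"
```

```text
[ 0.396 -0.77  -4.351]
134 [0.046 0.207] [0.001, -0.004, -0.002] [-0.0, -0.0, 0.0]
130 [0.054 0.204] [0.001, 0.025, 0.051] [0.0222, -0.0, 0.0]
125 [0.065 0.2  ] [0.001, 0.057, 0.12] [0.05, -0.0, 0.0]
120 [0.075 0.195] [0.001, 0.083, 0.192] [0.0778, -0.0, 0.0]
115 [0.085 0.189] [0.001, 0.102, 0.266] [0.1056, 0.0, 0.0]
110 [0.094 0.182] [0.001, 0.115, 0.341] [0.1333, 0.0, 0.0]
105 [0.103 0.175] [0.001, 0.121, 0.417] [0.1611, -0.0, 0.0]
100 [0.111 0.166] [0.001, 0.121, 0.493] [0.1889, -0.0, 0.0]
95 [0.118 0.157] [0.001, 0.113, 0.569] [0.2167, -0.0, 0.0]
90 [0.124 0.148] [0.001, 0.1, 0.644] [0.2444, 0.0, -0.0]
```

Call:
{"api": "step_arm", "payload": {
  "targets": [
    [-1,[0,0.025,0.051],[0.022,0,0]],
    [-1,[0,0.057,0.12],[0.05,0,0]],
    [-1,[0,0.083,0.192],[0.078,0,0]],
    [-1,[0,0.102,0.266],[0.106,0,0]],
    [-1,[0,0.115,0.341],[0.133,0,0]],
    [-1,[0,0.121,0.417],[0.161,0,0]],
    [-1,[0,0.121,0.493],[0.189,0,0]],
    [-1,[0,0.113,0.569],[0.217,0,0]],
    [-1,[0,0.1,0.644],[0.244,0,0]],
    [-1,[0,0.1,0.644],[0.244,0,0]]
  ]
}}

```text
t: 21.0
eef_pos: [0.5413, 0.0482, 0.1474]
tool_rot: [3.141, -0.005, 3.002]
wrist_force: [0.2, 0.1, -4.6]
gripper_width: 0.0042
finger_force: 89.4
```

```bash
python3 -c "
from ik import *
im,P=tilt();s=P@n;q=P@t;k=(q>np.percentile(q,97)-.012)
h=cv2.convexHull(np.stack([s[k],P[k,2]],1).astype(np.float32));print(cv2.approxPolyDP(h,.008,True)[:,0])
o=telemetry.get_obs();print(o['wrist_force'],o['joints'])
plan([90,85,80,75,70,65,62.2,62.2,62.2],[(.012,.08)]*5+[(.017,.078),(.025,.075),(.0269,.067),(.0269,.0595)],start=90)
W=world('side');im=load('side')['im'];hsv=cv2.cvtColor(im,cv2.COLOR_RGB2HSV)
m=(W[...,2]>.008)&(W[...,2]<.06)&(W@n<.04)&(W@n>-.14)&(abs(W@t-.544)<.135)&(hsv[...,1]<70)
c=cv2.connectedComponentsWithStats(m.astype(np.uint8))
for i in range(1,c[0]):
    if c[2][i,4]>12:
        Q=W[c[1]==i];print(c[2][i],(Q@n).mean().round(3),(Q@t).mean().round(3),Q[:,2].max().round(3),im[c[1]==i].mean(0))
"
```

```text
[[0.126 0.099]
 [0.125 0.176]
 [0.013 0.189]
 [0.023 0.076]]
[-0.138 -0.482 -4.75 ] [-0.138  0.447 -0.069  2.056  0.045  0.644  1.192]
90 [0.124 0.148] [0.001, -0.007, -0.002] [0.0, 0.0, 0.0]
85 [0.13  0.138] [0.001, 0.03, 0.065] [0.0278, -0.0, 0.0]
80 [0.134 0.127] [0.001, 0.06, 0.135] [0.0556, 0.0, 0.0]
75 [0.138 0.117] [0.001, 0.085, 0.207] [0.0833, -0.0, 0.0]
70 [0.141 0.105] [0.001, 0.103, 0.281] [0.1111, -0.0, 0.0]
65 [0.147 0.092] [0.001, 0.148, 0.37] [0.1389, 0.0, 0.0]
62.2 [0.156 0.083] [0.001, 0.205, 0.433] [0.1544, 0.0, 0.0]
62.2 [0.158 0.075] [0.001, 0.217, 0.486] [0.1544, 0.0, 0.0]
62.2 [0.158 0.067] [0.001, 0.217, 0.536] [0.1544, 0.0, 0.0]
[214 287  13  16 165] 0.005 0.515 0.034 [71.745 65.467 59.127]
[196 294  13  14 103] -0.034 0.5 0.034 [69.398 62.971 56.262]
[223 300  16  18 189] -0.0 0.561 0.035 [71.365 65.058 58.481]
[208 307  17  19 197] -0.033 0.554 0.034 [71.157 64.695 58.076]
```

All four cubes lie in the tin, at s ≈ 0.005 to −0.034. I'll set the pail back to its lean.

Call:
{"api": "step_arm", "payload": {
  "targets": [
    [-1,[0,0.03,0.065],[0.028,0,0]],
    [-1,[0,0.06,0.135],[0.056,0,0]],
    [-1,[0,0.085,0.207],[0.083,0,0]],
    [-1,[0,0.103,0.281],[0.111,0,0]],
    [-1,[0,0.148,0.37],[0.139,0,0]],
    [-1,[0,0.205,0.433],[0.154,0,0]],
    [-1,[0,0.217,0.486],[0.154,0,0]],
    [-1,[0,0.217,0.486],[0.154,0,0]]
  ]
}}

```text
t: 22.05
eef_pos: [0.546, 0.0744, 0.0744]
tool_rot: [-2.659, -0.005, 2.992]
wrist_force: [-0.2, -0.2, -3.9]
gripper_width: 0.0045
finger_force: 89.8
```

```bash
python3 -c "
from ik import *
im,P=tilt();s=P@n;q=P@t;k=(q>np.percentile(q,97)-.012)
h=cv2.convexHull(np.stack([s[k],P[k,2]],1).astype(np.float32));print(cv2.approxPolyDP(h,.008,True)[:,0])
o=telemetry.get_obs();print(o['wrist_force'],o['eef_pos']@n,o['eef_pos'],o['tool_rot'])
rel(P3(.1578,.0672,o['eef_pos']@t),Rt(62.2),o['eef_pos'],Rt(62.2))"
```

```text
[[0.165 0.097]
 [0.069 0.164]
 [0.018 0.099]
 [0.022 0.064]
 [0.131 0.031]]
[-0.302 -0.718 -3.807] 0.15350080084403644 [0.546 0.074 0.075] [-2.659 -0.004  2.992]
[0.001, 0.049, 0.032] [0.0, -0.0, -0.0]
```

Call:
{"api": "step_arm", "payload": {
  "targets": [
    [-1,[0,0.025,0.012],[0,0,0]],
    [-1,[0,0.045,0.024],[0,0,0]],
    [-1,[0,0.05,0.034],[0,0,0]],
    [-1,[0,0.05,0.034],[0,0,0]]
  ]
}}

```text
t: 22.6
eef_pos: [0.5471, 0.0803, 0.0674]
tool_rot: [-2.658, -0.004, 2.995]
wrist_force: [-1.6, 2.0, 7.7]
gripper_width: 0.0041
finger_force: 91.2
```

Call:
{"api": "step_arm", "payload": {
  "targets": [
    [-0.8,[0,0,0],[0,0,0]],
    [-0.6,[0,0,0],[0,0,0]],
    [-0.43,[0,0,0],[0,0,0]],
    [-0.43,[0,0,0],[0,0,0]],
    [-0.43,[0,0,0],[0,0,0]],
    [-0.43,[0,0,-0.1],[0,0,0]],
    [-0.43,[0,0,-0.3],[0,0,0]],
    [-0.43,[0,0,-0.6],[0,0,0]],
    [-0.43,[0,0,-1],[0,0,0]],
    [-0.43,[0,0,-1],[0,0,0]]
  ]
}}

```text
t: 23.85
eef_pos: [0.5598, 0.1528, 0.2034]
tool_rot: [-2.664, 0.001, 2.998]
wrist_force: [0.3, -0.7, -0.8]
gripper_width: 0.0243
finger_force: 0.0
```

```bash
cat > chk.py <<'E'
from ik import *
im,P=tilt();s=P@n;q=P@t;k=(q>np.percentile(q,97)-.012)
h=cv2.convexHull(np.stack([s[k],P[k,2]],1).astype(np.float32));print(cv2.approxPolyDP(h,.008,True)[:,0],np.percentile(q,[2,98]))
o=telemetry.get_obs();print(o['t'],o['wrist_force'],o['eef_pos'],o['gripper_width'])
W=world('side');hsv=cv2.cvtColor(im,cv2.COLOR_RGB2HSV)
m=(W[...,2]>.008)&(W[...,2]<.045)&(W@n<.04)&(W@n>-.14)&(abs(W@t-.544)<.135)&(hsv[...,1]<70)
c=cv2.connectedComponentsWithStats(m.astype(np.uint8))
for i in range(1,c[0]):
    if c[2][i,4]>12:
        Q=W[c[1]==i];print(c[2][i],(Q@n).mean().round(3),(Q@t).mean().round(3),Q[:,2].max().round(3))
snap('top');W=world('top')
for nm,a in dict(jar=(240,150,300,200),mill=(325,140,365,185),spice=(398,120,440,170)).items():
    s=W[a[1]:a[3],a[0]:a[2]].reshape(-1,3); s=s[(s[:,2]>.03)&(s[:,2]<.16)]; print(nm,s.min(0),s.max(0))
E
python3 chk.py
```

```text
[[0.171 0.093]
 [0.077 0.161]
 [0.022 0.095]
 [0.036 0.056]
 [0.131 0.024]] [0.472 0.587]
23.9 [-0.113 -0.155 -0.427] [0.558 0.151 0.201] 0.024041919812213312
[218 287   9   9  39] 0.016 0.512 0.033
[196 291  16  17 181] -0.027 0.499 0.034
[214 294  13   9  51] -0.001 0.519 0.031
[223 300  16  18 190] -0.0 0.561 0.034
[208 307  17  18 192] -0.033 0.554 0.034
jar [0.687 0.221 0.03 ] [0.745 0.283 0.092]
mill [0.717 0.071 0.03 ] [0.767 0.123 0.156]
spice [ 0.745 -0.088  0.031] [ 0.808 -0.029  0.104]
```

Call:
{"api": "step_arm", "payload": {
  "targets": [
    [-0.43,[0,0,-0.3],[0,0,0]],
    [-0.43,[0,0,-0.5],[0,0,0]],
    [-0.43,[0,0,-0.5],[0,0,0]],
    [-0.43,[0,0,-0.5],[0,0,0]],
    [-0.43,[0,0,-0.5],[0,0,0]],
    [-0.43,[0,0,-0.5],[0,0,0]]
  ]
}}

```text
t: 24.7
eef_pos: [0.5627, 0.1828, 0.265]
tool_rot: [-2.657, -0.005, 2.994]
wrist_force: [0.1, -0.5, -0.0]
gripper_width: 0.0242
finger_force: 0.0
```

```bash
python3 chk.py | head -6; python3 -c "
from plant import hand_in
print(hand_in())"
```

```text
[[0.17  0.094]
 [0.078 0.162]
 [0.021 0.097]
 [0.028 0.062]
 [0.129 0.025]] [0.472 0.587]
24.75 [0.536 0.366 0.585] [0.563 0.183 0.265] 0.0242671490337426
the job is handed in; nothing more can be done
None
```

The job is handed in at about 25 s: the pail leaned full on the tin's left long edge, all four cubes tipped into the tin from the bottom-rim grip, and the empty pail again leans there by itself, with the mill, jar and small tin unmoved.

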